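# Key and seat the lid of a coffee percolator basket

### The job

Close the coffee percolator's filter basket that stands on the tray: with a fingertip, push the notched steel lid round on its stem until the notch in its rim is over the basket's pin, then press the lid down until it sits fully home on the rim. Do not lift the lid, let go of it at the end, and leave the other things where they are.

Things in the scene. Friction and masses are not known exactly. Their poses are not given: they have to be found in the camera images.
- seat_centre (a point): centre of the basket's open rim, at rim height (97 mm above the table; the tray is 12 mm thick). The basket is a steel drum fixed to the tray, 116 mm across, on a dark foot 152 mm across. A stem 16 mm across stands up on its axis to 48 mm above the rim, through the lid's hub. z is up, x points towards the pin
- pin (a point): top of the key pin, 68 mm from the basket's axis: a round steel pin 10 mm across, fixed to the outside of the basket, lying radially from 58 to 92 mm from the axis, its top 8 mm above the rim. Its outer 24 mm show beyond the lid
- lid_centre (a point): centre of the lid's underside; x points to the notch, z up. The lid is a loose perforated steel disc, 136 mm across, 4 mm thick, 0.2 to 0.3 kg, with a hub around the stem (26 mm across, its top 16 mm above the underside, 1 mm play). At the start its underside is 8.5 mm above the rim and 0.5 mm above the pin
- lid: the lid as a body, origin and axes as lid_centre. It lies on a stiff rubber seal ring 102 mm across, turns both ways and stays where left. With the notch over the pin a press of about 5 N (up to 10) pushes lid and seal down to the rim, where they stay; else the pin stops it and it only tips. Press within 45 mm of the axis so that it does not tip
- notch (a point): middle of the lid's only notch, 61 mm from the lid's centre, at underside height: a straight-sided slot, 15 mm wide, open at the rim, reaching in to 54 mm from the centre. Fits the pin with 2.5 mm to spare on each side
- lug_a (a point): top of one of the two like lugs on the lid: an upright steel tab to push against, 7 mm thick, 28 mm long along the radius (28 to 56 mm from the lid's centre), standing 20 mm above the lid's upper face (top 24 mm above the underside). Lug a is a quarter turn anticlockwise (from above) from the notch
- lug_b (a point): top of the other lug, a quarter turn clockwise from the notch, same size
- jar: loose amber glass jar with a steel cap, 60 mm across, 85 mm tall, on the tray; origin under its centre
- cup: loose white paper-look cup, 74 mm across the mouth, 90 mm tall, on the tray; origin under its centre
- disc: loose plain steel disc without notch or lugs, 76 mm across, 6 mm thick, lying flat on the tray (not part of the job); origin under its centre
- scoop: loose steel spoon, 150 mm long, lying flat on the tray; origin under its middle
- mug: loose white mug, 80 mm across, 92 mm tall, on the table by the left side; origin under its centre
- stapler: loose black desk stapler, 130 x 36 mm, 55 mm tall, on the table by the right side; origin under its centre
Not all that is in view belongs to the job. There is more than one size of the lid; the job needs the largest.

How it is judged (in metres and radians):
On the way:
1. the lid's notch has been turned over the pin (angle between the x axis of lid_centre and the x axis of seat_centre, either way round below 0.1 rad and horizontal distance between notch and pin below 0.012 m).
At the end, for the whole second after the job is handed in: the lid rests fully down on the basket's rim (underside within 2.5 mm of it), level within 3 degrees, centred on the stem within 4 mm, its notch on the pin (within 6 degrees), at rest (all of step 1 and z of lid_centre in the frame of seat_centre between -0.003 and 0.0025 m and angle between lid_centre's own z axis and vertical below 0.05 rad and horizontal distance between lid_centre and seat_centre below 0.004 m and linear speed of lid below 0.02 m/s); the robot touches nothing.
It fails at once if the lid was lifted (its centre more than 8 mm above where it starts) (z of lid_centre in the frame of seat_centre above 0.0165 m).
It fails at once if another thing was disturbed (moved by more than 30 mm) (distance of any of jar, cup, disc, scoop, mug, stapler from where it was at the start of the episode above 0.03 m).
It also fails if it takes over 48 s, if anything falls off the work surface, if the arm or the gripper's body presses on something with over 40 N, if the wrist force passes 120 N, or if a joint passes its speed limit or range.

### The arm

A 7-joint arm with a two-finger parallel gripper is mounted at the origin on the work surface. World frame = base frame: x ahead of the robot, y to its left, z up, the work surface at z = 0. Lengths are in mm, angles in rad, forces in N, time in s.
With the tool pointing down it reaches from about 400 to 850 mm from the base axis. Payload 10.4 kg.
Tool frame: the origin (TCP) lies between the finger pads; the fingertips stand 11 mm ahead of it and the grasp point (between the pads) lies 8 mm behind it; z points along the fingers, y is the direction in which the jaws open and shut (so a half turn about z gives the same grasp; the last joint's range is limited). The gripper opens to 85 mm and grips with 20 to 120 N. Pads are 22 mm wide; open, the fingers measure 114 mm over their backs; the gripper's body (76 mm by 85 mm) begins 54 mm behind the grasp point. The pads swing forward as they close: fully open they stand 13 mm farther back than shut.
Start: joints at [-1.296, 0.332, -0.065, 1.46, 0.022, 1.35, -0.088], TCP at [183.373, 597.515, 242.338] pointing down, gripper open.
Joint ranges: [-2.6, 2.6], [-0.5, 2.12], [-1.47, 1.34], [0.16, 2.42], [-1.27, 4.41], [0.06, 2.06], [-2.6, 2.6]. Speed limits (rad/s): [2.22, 2.22, 2.79, 2.79, 3.14, 3.14, 3.14].

### API

Orientations are given as a rotation vector (axis times angle).
In Python, from workcell import observe, optics, manip gives the robot as it stands.
- The arm moves only by the tool servo_tool, never from a script. Its argument "steps" is a list of rows, each a list of 3 entries, a list of its own where there are three numbers: the shift along the tool's x, y, z in mm, then the turn about the tool's z in rad, then the gripper's target within -1 to 1 (fully open at 1, half-way at 0, shut at -1). A call has 1 to 10 rows; each row is the pose to reach, as a shift and turn from the pose measured when the call began, along the tool's axes at that moment; what a row does not reach only later rows make up. A row lasts 1/10 s, in which the tool goes at most 50 mm and 8.59 degrees, less where a joint would pass 70% of its speed; a pose out of reach is approached as far as the arm can. A call with a gripper value outside its range is refused whole. The fingers move at their own pace and stop on an object; the grip force is fixed at half the most. Time passes only in rows, so rows that repeat a pose let the fingers close. It gives the time, the measured TCP pose, the force and the opening at its end, in the units of the state.
- observe(): the state, without advancing time (a new reading comes with each control period).
- optics.capture(name): name is "side" or "top" or "wrist"; returns the picture (420x560x3 uint8, blue, green, red); there is no depth.
- optics.camera_model(name): a dict with "fovy" (degrees; the focal length in pixels is half the picture's height over the tangent of half this angle, whatever the lens; pixels are square), "cx", "cy" (the principal point, pixels), "k1" (the pictures are not rectified: a ray, as slopes to the right and down, at radius r is drawn at 1 + k1 r^2 times it, then the intrinsics apply), "R" (3x3) and "t" (3): a world point X has camera coordinates R X + t. Camera axes: x right, y down, z forward; pixel columns grow to the right and rows downward; lengths in mm; the calibration is good to about 2 mm. A picture is of the moment at which its call begins: read the wrist's pose just before it. camera_model takes no time and is no camera call; for the wrist camera it gives the pose at the moment of the call.
- manip.close_job(): hands the job in, once; it reports no verdict.
The state is a dict: "clock": time; "qpos": joint angles; "joint_vel": joint speeds; "joint_efforts": joint torques, N m; "position": TCP position; "orientation": TCP orientation; "force": force on the tool from outside, world axes, zero at the start; "moment": the same for the moment, N m; "gripper_width": finger opening in mm.
Only numpy, scipy, OpenCV 4.12 (cv2) and the standard library are available. Lean on these libraries where they do the work, as an engineer would, in place of code of your own. Each camera call takes 0.05 s, during which the arm holds its last target. There are 200 camera calls.

## Working session

There is one attempt and no reset: what is moved stays moved. The work goes in short steps, Python scripts to look and compute and a tool call to move; the robot and the scene stay as the last step left them, time stands still between calls to the robot, and variables do not carry over. Pictures are saved under pics/ and viewed, about 8 in all and at most 12, crops included, and the job is handed in when it is done.

Besides the shell and the picture viewer there is one more tool, called as a command line: name --argument value ..., lists and objects as JSON in quotes. servo_tool: Moves the arm, as the interface text tells. Its arguments: {"type":"object","properties":{"steps":{"type":"array","items":{"type":"array"}}},"required":["steps"]}

```bash
mkdir -p pics; ls; cat > h.py <<'E'
import numpy as np, cv2
from workcell import observe, optics, manip
def ray(m,u,v):
    f=210/np.tan(np.radians(m["fovy"])/2)
    d=np.array([(u-m["cx"])/f,(v-m["cy"])/f]); s=d.copy()
    for _ in range(30): s=d/(1+m["k1"]*(s@s))
    R=np.array(m["R"]); t=np.array(m["t"])
    return -R.T@t, R.T@np.array([s[0],s[1],1])
def at(m,u,v,z):
    o,d=ray(m,u,v); return o+d*(z-o[2])/d[2]
def px(m,X):
    f=210/np.tan(np.radians(m["fovy"])/2)
    c=np.array(m["R"])@X+np.array(m["t"]); s=c[:2]/c[2]; s=s*(1+m["k1"]*(s@s))
    return s*f+[m["cx"],m["cy"]]
E
python3 - <<'E'
from h import *
s=observe(); print({k:np.round(v,3) for k,v in s.items()})
a=optics.capture("top");b=optics.capture("side")
cv2.imwrite("pics/top.png",a);cv2.imwrite("pics/side.png",b)
for n in("top","side"): print(optics.camera_model(n))
E
```

```text
pics
{'clock': np.float64(0.0), 'qpos': array([-1.296,  0.333, -0.065,  1.461,  0.022,  1.35 , -0.089]), 'joint_vel': array([-0.   , -0.001,  0.   ,  0.002, -0.002,  0.001, -0.002]), 'joint_efforts': array([-0.0000e+00, -6.2544e+01,  4.9000e-02, -3.9161e+01,  1.6000e-02,
        1.0000e-02, -0.0000e+00]), 'position': array([183.253, 597.148, 241.513]), 'orientation': array([-4.660e-01, -3.107e+00,  2.000e-03]), 'force': array([0.162, 0.317, 0.682]), 'moment': array([0.023, 0.025, 0.006]), 'gripper_width': np.float64(85.521)}
{'fovy': 48.184272287440926, 'cx': 278.2599467008418, 'cy': 214.16228041067376, 'k1': 0.0359265314877425, 'R': array([[-0.02316675, -0.99950432, -0.02131708],
       [-0.98393654,  0.02657089, -0.17653008],
       [ 0.17700899,  0.01688503, -0.98406438]]), 't': array([  -8.19491866,  592.06337912, 1537.85763343])}
{'fovy': 45.886138861903106, 'cx': 280.599752757035, 'cy': 209.93726745462138, 'k1': -0.0352643760454473, 'R': array([[ 0.99420853, -0.10595542,  0.01796811],
       [-0.04585548, -0.56945714, -0.82074103],
       [ 0.09719403,  0.81516379, -0.57101779]]), 't': array([-562.02034517,   91.18374946, 1667.80485781])}
```

View pics/top.png

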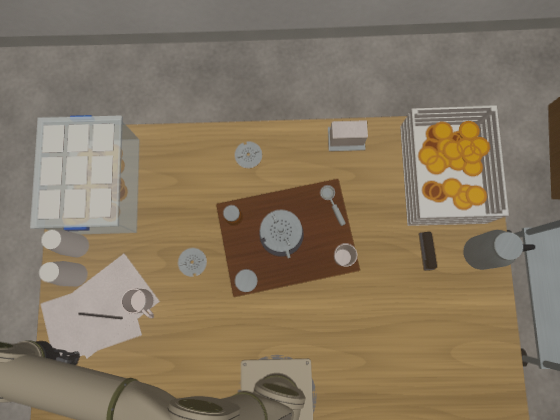

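View pics/side.png

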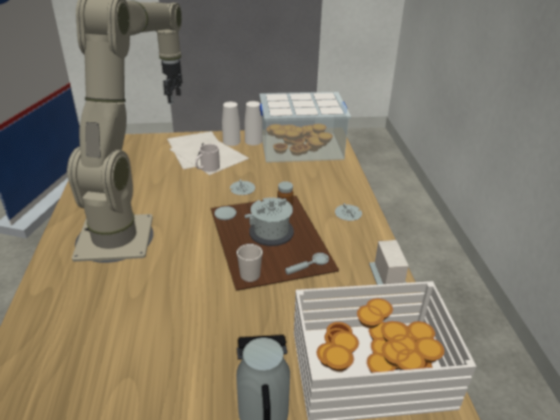

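The top view shows four things that could be taken for the lid: the basket with its lid at (281,232), small loose lids at (248,155) and (192,262), and the plain disc at (246,281). I choose the one on the tray's basket, which is the largest, and check it in a crop.

```bash
python3 - <<'E'
from h import *
a=cv2.imread("pics/top.png")[200:270,241:325]; b=cv2.imread("pics/side.png")[185:255,230:314]
r=lambda i: cv2.resize(i,None,fx=7,fy=7,interpolation=cv2.INTER_CUBIC)
cv2.imwrite("pics/c1.png",np.hstack([cv2.resize(a,(588,490),interpolation=cv2.INTER_CUBIC)]))
cv2.imwrite("pics/c2.png",r(b))
m=optics.camera_model("top")
print(at(m,281,232,105))
E
```

```text
[523.11409266 -31.47403252 105.        ]
```

View pics/c1.png

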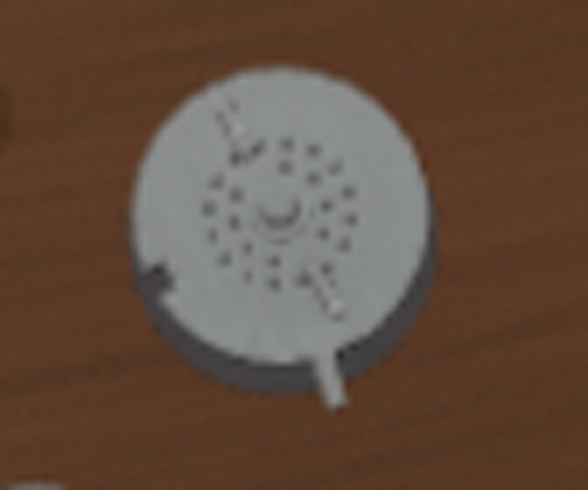

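The crop shows the notch at (158,280), the pin from (322,360) to (335,403), lug a at about (322,292), lug b at about (228,118), and the lid outline spanning 132–430 by 68–362. So the notch must turn anticlockwise.

```bash
python3 - <<'E'
from h import *
m=optics.camera_model("top")
P=lambda u,v,z: at(m,241+(u+.5)/7-.5,200+(v+.5)/7-.5,z)
c=np.mean([P(132,215,109),P(430,215,109),P(281,68,109),P(281,362,109)],0)
print("c",c, np.linalg.norm(P(132,215,109)-P(430,215,109)),np.linalg.norm(P(281,68,109)-P(281,362,109)))
for n,u,v,z in [("notch",160,279,108),("pinend",336,404,103),("pinbase",322,360,103),("lugb_in",242,157,129),("lugb_out",216,90,129),("luga_in",305,272,129),("luga_out",338,314,129),("stem",281,205,145)]:
    d=P(u,v,z)-c; print(n,P(u,v,z).round(1),np.hypot(d[0],d[1]).round(1),np.degrees(np.arctan2(d[1],d[0])).round(1))
E
```

```text
c [528.46725649 -30.70392586 109.        ] 138.1089586092588 137.56388583967714
notch [499.9  25.9 108. ] 63.4 116.7
pinend [440.6 -53.8 103. ] 90.9 -165.2
pinbase [461.  -47.9 103. ] 69.6 -165.7
lugb_in [552.6 -13.7 129. ] 29.5 35.1
lugb_out [584.2  -2.5 129. ] 62.5 26.9
luga_in [498.8 -41.3 129. ] 31.5 -160.4
luga_out [479.2 -55.8 129. ] 55.3 -153.0
stem [527.6 -31.3 145. ] 1.1 -147.0
```

View pics/c2.png

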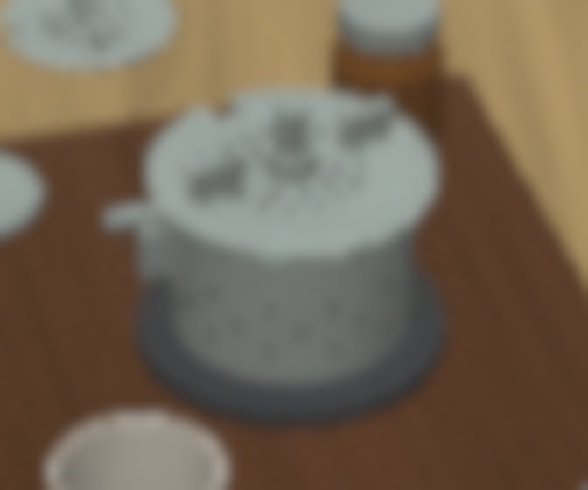

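```bash
cat >> h.py <<'E'
from scipy.spatial.transform import Rotation as Ro
C=np.array([528.,-31.])
def polar(th,r,off):  # lug angle deg, radius, ccw tangential offset
    a=np.radians(th); return C+r*np.array([np.cos(a),np.sin(a)])+off*np.array([-np.sin(a),np.cos(a)])
def go(xy,z,yang=None):
    s=observe(); R=Ro.from_rotvec(s["orientation"]).as_matrix(); p=np.array(s["position"])
    cur=np.degrees(np.arctan2(R[1,1],R[0,1])); d=R.T@(np.array([*xy,z])-p)
    tu=0 if yang is None else -np.radians((yang-cur+180)%360-180)
    print("shift",d.round(1),"turn",round(tu,3),"yang",cur.round(1),"pos",p.round(1),"F",np.round(s["force"],1),"t",s["clock"],"w",round(s["gripper_width"],1))
E
python3 -c "
from h import *
go(polar(28,42,-27),242,28)"
```

```text
shift [-5.626e+02 -4.887e+02  3.000e-01] turn 0.784 yang 72.9 pos [183.3 597.2 241.6] F [ 1.4 -0.9 -0.4] t 0.1 w 85.6
```

servo_tool --steps '[[[-563,-489,0],0.784,-1],[[-563,-489,0],0.784,-1],[[-563,-489,0],0.784,-1],[[-563,-489,0],0.784,-1],[[-563,-489,0],0.784,-1],[[-563,-489,0],0.784,-1],[[-563,-489,0],0.784,-1],[[-563,-489,0],0.784,-1],[[-563,-489,0],0.784,-1],[[-563,-489,0],0.784,-1]]'

```text
clock: 1.1
position: [448.5, 171.2, 242.3]
orientation: [1.617, 2.693, -0.001]
force: [0.4, 0.2, -0.0]
gripper_width: -0.4
```

```bash
python3 -c "
from h import *
go(polar(28,42,-27),242,28);print(observe()['qpos'])"
```

```text
shift [-242.9   17.2    0.4] turn 0.0 yang 28.0 pos [448.5 171.2 242.3] F [ 0.4  0.2 -0. ] t 1.1 w -0.4
[-0.841591   -0.00431182  0.38336062  1.84832065  0.00238609  1.29794148
  0.03028891]
```

servo_tool --steps '[[[-243,17,0],0,-1],[[-243,17,0],0,-1],[[-243,17,0],0,-1],[[-243,17,0],0,-1],[[-243,17,0],0,-1],[[-243,17,0],0,-1],[[-243,17,0],0,-1],[[-243,17,0],0,-1],[[-243,17,0],0,-1]]'

```text
clock: 2.0
position: [577.3, -33.7, 242.4]
orientation: [-1.614, -2.695, 0.001]
force: [-0.1, -0.0, -0.4]
gripper_width: 0.3
```

```bash
python3 -c "
from h import *
go(polar(28,42,-27),125,28);print(observe()['qpos'])
m=optics.camera_model('wrist');i=optics.capture('wrist');cv2.imwrite('pics/w1.png',i)
for p in [(C[0],C[1],145),(*polar(118,61,0),106),(*polar(28,42,0),129),(*polar(208,42,0),129),(*polar(194.7,80,0),105)]: print(px(m,np.array(p)))"
```

```text
shift [ -1.4  -0.2 117.4] turn 0.003 yang 28.2 pos [577.3 -33.7 242.4] F [-0.1 -0.  -0.4] t 2.0 w 0.3
[-0.53439304  0.25046018  0.61354991  1.61813025 -0.14764387  1.32040012
  0.59257908]
[225.5456002  178.08142927]
[230.796338    93.25479416]
[283.77381271 174.48164299]
[174.83308241 174.4141766 ]
[139.71686426 147.80225694]
```

View pics/w1.png

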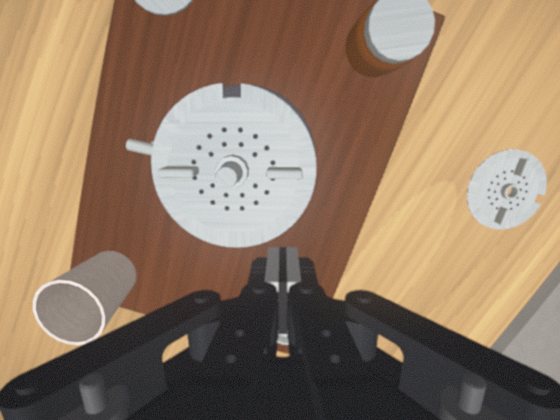

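The wrist view shows the notch at (232,90), lug b at (284,173), lug a at (178,172), the stem top at (228,175) and the pin at (140,147). All are within about 3 px of prediction. Next I check that the knuckles clear the stem and that the finger clears the lid.

```bash
python3 -c "
from h import *
m=optics.camera_model('wrist')
s=observe();R=Ro.from_rotvec(s['orientation']).as_matrix();p=np.array(s['position'])
for z in (11,0,-20,-40,-60):
  print(z,[px(m,p+R@np.array([x,y,z])).round(0).tolist() for x,y in((0,0),(11,0),(-11,0),(0,15),(0,45))])
for n,u,v,z in [('notch',232,90,107.5),('lugb',284,172,129.5),('luga',178,172,129.5),('stem',227,173,145),('pinend',127,146,103)]:
  d=at(m,u,v,z)[:2]-C; print(n,d.round(1),np.hypot(*d).round(1),np.degrees(np.arctan2(d[1],d[0])).round(1))
print('c',np.mean([at(m,u,v,109.5) for u,v in((152,165),(317,165),(234,83),(234,248))],0))
go(polar(28,42,-27),125,28)"
```

```text
11 [[285.0, 262.0], [285.0, 241.0], [285.0, 283.0], [316.0, 262.0], [378.0, 262.0]]
0 [[285.0, 272.0], [285.0, 250.0], [285.0, 294.0], [318.0, 272.0], [384.0, 272.0]]
-20 [[286.0, 296.0], [286.0, 270.0], [285.0, 320.0], [324.0, 296.0], [400.0, 295.0]]
-40 [[286.0, 327.0], [286.0, 298.0], [286.0, 354.0], [331.0, 327.0], [420.0, 326.0]]
-60 [[287.0, 372.0], [287.0, 338.0], [287.0, 403.0], [341.0, 372.0], [448.0, 369.0]]
notch [-28.5  56.4] 63.2 116.9
lugb [36.4 21.4] 42.2 30.5
luga [-35.5 -16.8] 39.3 -154.6
stem [-0.6  3.7] 3.7 99.3
pinend [-88.2 -24.7] 91.6 -164.4
c [527.90808038 -28.72098163 109.5       ]
shift [ -1.3  -0.2 117.5] turn 0.003 yang 28.1 pos [577.4 -33.9 242.5] F [-0.6 -0.2  0.2] t 2.05 w -0.1
```

```bash
sed -i 's/^C=.*/C=np.array([528.,-29.5])/' h.py; python3 -c "
from h import *
go(polar(28,43,-28),127,28)"
```

```text
shift [ -1.    1.5 115.5] turn 0.003 yang 28.1 pos [577.4 -33.9 242.5] F [-0.6 -0.2  0.2] t 2.05 w -0.1
```

servo_tool --steps '[[[-1,1.5,35],0,-1],[[-1,1.5,70],0,-1],[[-1,1.5,95],0,-1],[[-1,1.5,105],0,-1],[[-1,1.5,111],0,-1],[[-1,1.5,115],0,-1],[[-1,1.5,115],0,-1]]'

```text
clock: 2.75
position: [579.6, -33.9, 128.1]
orientation: [1.614, 2.695, 0.001]
force: [1.0, 0.3, -0.5]
gripper_width: 0.3
```

```bash
python3 -c "
from h import *
go(polar(28,43,-28),127,28)
s=observe();R=Ro.from_rotvec(s['orientation']).as_matrix();p=np.array(s['position'])
for th in range(28,108,8):
  a=polar(th,43,-13.5); d=R.T@(np.array([*a,127])-p); print(th,d.round(1),'turn',round(-np.radians(th-28),3))
m=optics.camera_model('wrist');cv2.imwrite('pics/w2.png',optics.capture('wrist'))"
```

```text
shift [ 0.1 -0.4  1.1] turn 0.003 yang 28.2 pos [579.6 -33.9 128.1] F [ 1.   0.3 -0.5] t 2.75 w 0.3
28 [14.6 -0.4  1.1] turn -0.0
36 [20.7  1.1  1.1] turn -0.14
44 [27.   1.7  1.1] turn -0.279
52 [33.3  1.4  1.1] turn -0.419
60 [39.5  0.3  1.1] turn -0.559
68 [45.4 -1.7  1.1] turn -0.698
76 [51.1 -4.5  1.1] turn -0.838
84 [56.2 -8.   1.1] turn -0.977
92 [ 60.9 -12.3   1.1] turn -1.117
100 [ 64.9 -17.1   1.1] turn -1.257
```

View pics/w2.png

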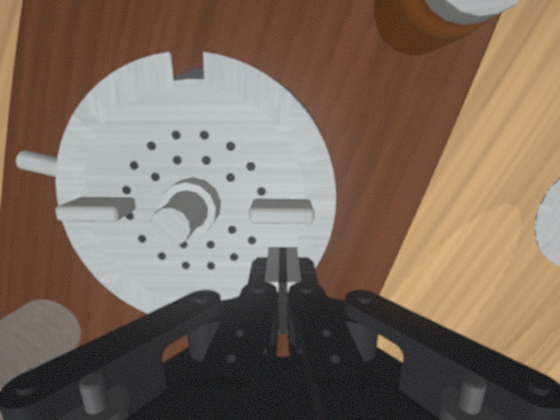

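The close wrist view shows the fingertip (283,250) just clear of lug b (282,212), with the notch at (188,75). Now I push round, turning the tool with the lid.

servo_tool --steps '[[[8,-0.4,1],0,-1],[[14.6,-0.4,1],0,-1],[[17.6,0.4,1],-0.07,-1],[[20.7,1.1,1],-0.14,-1],[[23.8,1.5,1],-0.21,-1],[[27,1.7,1],-0.28,-1],[[30,1.6,1],-0.35,-1],[[33.3,1.4,1],-0.42,-1],[[36.5,1,1],-0.49,-1],[[39.5,0.3,1],-0.56,-1]]'

```text
clock: 3.8
position: [561.3, 1.5, 127.8]
orientation: [0.801, 3.036, 0.001]
force: [-0.0, -1.6, 0.1]
gripper_width: -0.2
```

```bash
cat > n.py <<'E'
from h import *
import sys
go(polar(60,43,-13.5),127,60)
s=observe();R=Ro.from_rotvec(s['orientation']).as_matrix();p=np.array(s['position'])
a0=np.degrees(np.arctan2(R[1,1],R[0,1]))
for th in np.arange(float(sys.argv[1]),float(sys.argv[2]),4):
  a=polar(th,43,-13.5); d=R.T@(np.array([*a,127])-p); print(th,d.round(1),'turn',round(-np.radians(th-a0),3))
m=optics.camera_model('wrist');cv2.imwrite(sys.argv[3],optics.capture('wrist'))
E
python3 n.py 60 104 pics/w3.png
```

```text
shift [-0.1 -0.5  0.8] turn 0.007 yang 60.4 pos [561.3   1.5 127.8] F [-0.  -1.6  0.1] t 3.8 w -0.2
60.0 [-0.1 -0.5  0.8] turn 0.007
64.0 [2.9 0.4 0.8] turn -0.062
68.0 [6.  1.  0.8] turn -0.132
72.0 [9.1 1.4 0.8] turn -0.202
76.0 [12.2  1.7  0.8] turn -0.272
80.0 [15.4  1.7  0.8] turn -0.342
84.0 [18.5  1.4  0.8] turn -0.411
88.0 [21.6  1.   0.8] turn -0.481
92.0 [24.7  0.3  0.8] turn -0.551
96.0 [27.7 -0.6  0.8] turn -0.621
100.0 [30.7 -1.6  0.8] turn -0.691
```

View pics/w3.png

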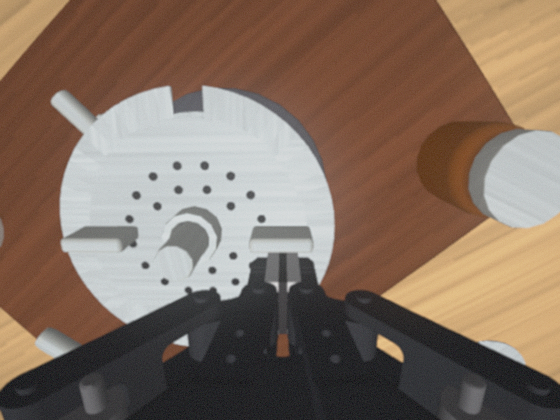

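The lid follows: the lug is against the fingertip at (282,240) and the notch at (188,100). I go on to about 96° and then measure.

servo_tool --steps '[[[2.9,0.4,0.8],-0.062,-1],[[6,1,0.8],-0.132,-1],[[9.1,1.4,0.8],-0.202,-1],[[12.2,1.7,0.8],-0.272,-1],[[15.4,1.7,0.8],-0.342,-1],[[18.5,1.4,0.8],-0.411,-1],[[21.6,1,0.8],-0.481,-1],[[24.7,0.3,0.8],-0.551,-1],[[27.7,-0.6,0.8],-0.621,-1],[[27.7,-0.6,0.8],-0.621,-1]]'

```text
clock: 4.85
position: [536.5, 15.4, 127.4]
orientation: [-0.172, 3.134, 0.001]
force: [0.1, -0.6, 0.6]
gripper_width: 0.0
```

```bash
python3 n.py 96 112 pics/w4.png
```

```text
shift [-22.9 -17.1   0.5] turn 0.633 yang 96.3 pos [536.5  15.4 127.4] F [ 0.1 -0.6  0.6] t 4.85 w 0.0
96.0 [-0.3 -0.8  0.4] turn 0.005
100.0 [2.7 0.1 0.4] turn -0.065
104.0 [5.8 0.7 0.4] turn -0.134
108.0 [8.9 1.1 0.4] turn -0.204
```

View pics/w4.png

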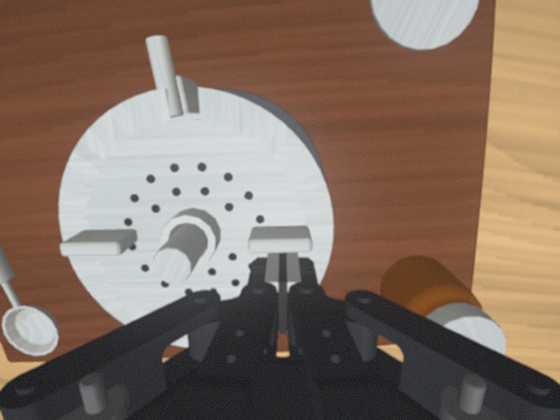

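The pin already shows in the left part of the notch, at about (176,100). A crop will give the remaining angle.

```bash
python3 -c "
import cv2
i=cv2.imread('pics/w4.png')[25:125,130:230];cv2.imwrite('pics/c4.png',cv2.resize(i,None,fx=6,fy=6,interpolation=cv2.INTER_CUBIC))"
```

```text
(no output)
```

View pics/c4.png

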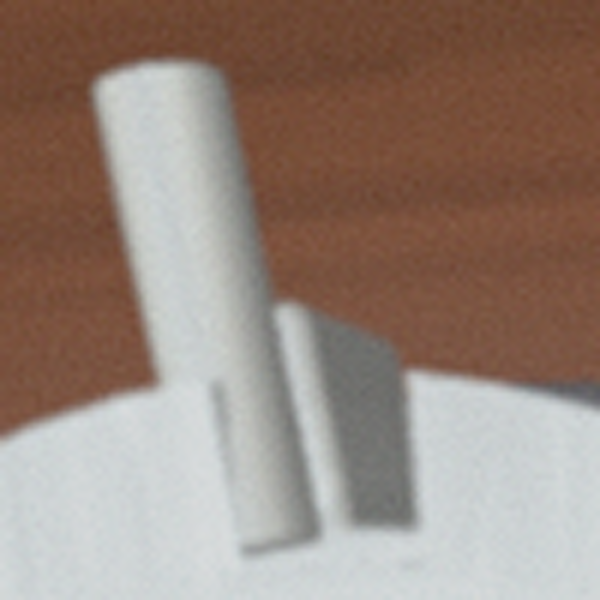

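```bash
python3 -c "
from h import *
m=optics.camera_model('wrist')
P=lambda u,v,z: at(m,130+(u+.5)/6-.5,25+(v+.5)/6-.5,z)[:2]
ang=lambda d: np.degrees(np.arctan2(d[1],d[0]))%360
c=np.array([528,-29.5])
rim=[(60,215),(333,215),(196,86)]
L=np.mean([at(m,60,215,109.5)[:2],at(m,333,215,109.5)[:2]],0);print('lidc approx',L,at(m,196,86,109.5)[:2])
lb=at(m,281,228,129.5)[:2];la=at(m,92,240,129.5)[:2];print('lugs',lb,la)
p1,p2=P(162,85,100),P(221,380,100);print('pin',p1,p2,ang(p1-p2),ang(p1-c),ang(p2-c))
n1,n2=P(310,380,109.5),P(327,538,109.5);print('notch',n1,n2,ang(n1-n2),ang(n1-c),ang(n2-c))
print('r',np.linalg.norm(p1-c),np.linalg.norm(n2-c))
"
```

```text
lidc approx [518.0942158  -31.03599104] [458.57863539 -32.47902511]
lugs [513.27077258  11.05356384] [527.77954472 -70.61868415]
pin [439.10039816 -53.9734577 ] [460.15694438 -48.86641619] 193.63322500819268 195.39186918420646 195.93187630370954
notch [460.01706448 -38.96947179] [471.18066296 -37.31395433] 188.43526047583364 187.92981491051088 187.83035861943415
r 92.20677490432877 57.35411880638293
```

servo_tool --steps '[[[2.7,0.1,0.4],-0.065,-1],[[4.5,0.4,0.4],-0.1,-1],[[5.6,0.7,0.4],-0.128,-1],[[5.6,0.7,0.4],-0.128,-1]]'

```text
clock: 5.3
position: [531.2, 15.7, 127.2]
orientation: [-0.367, 3.117, 0.001]
force: [1.0, -0.0, 0.8]
gripper_width: -0.1
```

```bash
python3 n.py 104 112 pics/w5.png; python3 -c "
import cv2
i=cv2.imread('pics/w5.png')[25:125,130:230];cv2.imwrite('pics/c5.png',cv2.resize(i,None,fx=6,fy=6,interpolation=cv2.INTER_CUBIC))"
```

```text
shift [-25.8 -21.3   0.3] turn 0.758 yang 103.4 pos [531.2  15.7 127.2] F [ 1.  -0.   0.8] t 5.3 w -0.1
104.0 [ 0.5 -0.1  0.2] turn -0.01
108.0 [3.6 0.7 0.2] turn -0.079
```

View pics/c5.png

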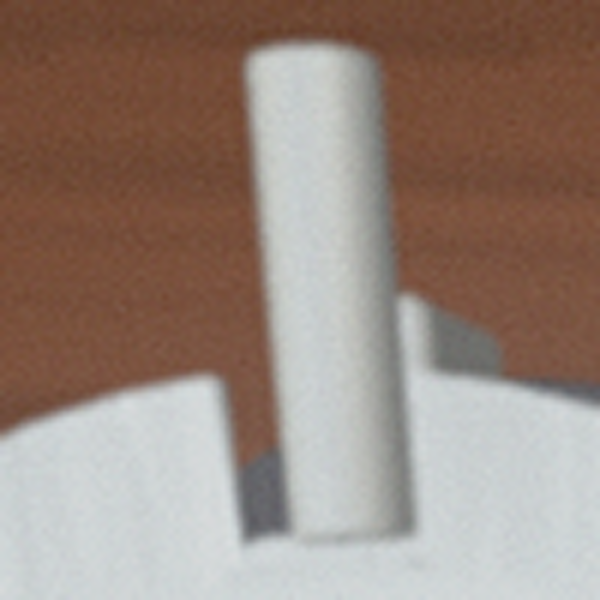

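```bash
python3 -c "
from h import *
m=optics.camera_model('wrist')
P=lambda u,v,z: at(m,130+(u+.5)/6-.5,25+(v+.5)/6-.5,z)[:2]
ang=lambda d: np.degrees(np.arctan2(d[1],d[0]))%360
p1,p2=P(314,60,100),P(336,380,100)
n1,n2=P(316,380,109.5),P(327,538,109.5)
for c in ([528,-29.5],[528,-31]):
  c=np.array(c);print('pin',ang(p1-p2),ang(p1-c),ang(p2-c),'notch',ang(n1-n2),ang(n1-c),ang(n2-c))
L,Rr=P(222,380,109.5),P(410,378,109.5);print('w',np.linalg.norm(L-Rr))
pl,pr=P(272,380,100),P(400,380,100);print(np.linalg.norm(pl-pr))
"
```

```text
pin 193.7170184996819 195.4701860695074 196.05389728247565 notch 193.4084789507254 195.0710349656886 195.397637956209
pin 193.7170184996819 194.5706198944865 194.8565008361156 notch 193.4084789507254 193.8532259680625 193.9411892441436
w 13.940877852127835
10.077347284601336
```

The pin is in the notch with less than 1° left. I nudge 0.6 mm, back off, then move beside the hub opposite the notch.

servo_tool --steps '[[[0.6,0,0],-0.01,-1],[[0.6,0,0],-0.01,-1],[[-8,0,0],0,-1],[[-16,0,0],0,-1],[[-17,-15,0],0,-1],[[-17,-30,0],0,-1],[[-17,-43,0],0,-1],[[-17,-43,0],0,-1]]'

```text
clock: 6.15
position: [558.0, -24.3, 127.0]
orientation: [-0.362, 3.118, -0.001]
force: [0.1, 0.2, -0.4]
gripper_width: 0.4
```

```bash
python3 -c "
from h import *
go(polar(104,0,-30),127,104);o=observe();print((np.array(o['position'])[:2]-C).round(1))"
```

```text
shift [ 0.4  2.2 -0. ] turn -0.013 yang 103.2 pos [558.  -24.3 127. ] F [ 0.1  0.2 -0.4] t 6.15 w 0.4
[30.   5.2]
```

servo_tool --steps '[[[0,0,3],0,-1],[[0,0,5],0,-1],[[0,0,7],0,-1],[[0,0,8],0,-1],[[0,0,8],0,-1]]'

```text
clock: 6.65
position: [558.0, -23.6, 119.0]
orientation: [-0.363, 3.118, 0.0]
force: [-0.4, 0.8, 1.8]
gripper_width: -0.2
```

servo_tool --steps '[[[0,0,1],0,-1],[[0,0,2],0,-1],[[0,0,3],0,-1],[[0,0,3],0,-1]]'

```text
clock: 7.05
position: [558.0, -23.6, 116.1]
orientation: [-0.363, 3.118, 0.0]
force: [-1.1, -0.7, 3.6]
gripper_width: -0.3
```

servo_tool --steps '[[[0,0,1],0,-1],[[0,0,2],0,-1],[[0,0,3],0,-1],[[0,0,3],0,-1]]'

```text
clock: 7.45
position: [558.0, -23.7, 113.2]
orientation: [-0.363, 3.118, 0.0]
force: [-2.1, 0.3, 3.6]
gripper_width: 0.1
```

servo_tool --steps '[[[0,0,1],0,-1],[[0,0,1.5],0,-1],[[0,0,1.5],0,-1]]'

```text
clock: 7.75
position: [558.0, -23.7, 112.2]
orientation: [-0.363, 3.118, 0.0]
force: [-4.0, -0.2, 9.7]
gripper_width: 0.2
```

servo_tool --steps '[[[0,0,0.5],0,-1],[[0,0,1],0,-1],[[0,0,1],0,-1]]'

```text
clock: 8.05
position: [558.0, -23.7, 112.1]
orientation: [-0.363, 3.118, 0.001]
force: [-7.1, -0.1, 14.5]
gripper_width: 0.1
```

The press stopped hard at TCP 112.1, so the lid top is at 101 mm, which is home. I lift off, cross over the stem, and press and probe the notch side too.

servo_tool --steps '[[[0,0,-10],0,-1],[[0,0,-40],0,-1],[[0,0,-65],0,-1],[[0,0,-65],0,-1],[[30,1.5,-65],0,-1],[[60,1.5,-65],0,-1],[[60,1.5,-65],0,-1]]'

```text
clock: 8.75
position: [496.3, -37.2, 176.3]
orientation: [-0.361, 3.12, 0.002]
force: [-0.2, 0.3, 0.6]
gripper_width: -0.0
```

```bash
python3 -c "
from h import *
go(polar(104,0,30),117,104)
cv2.imwrite('pics/w6.png',optics.capture('wrist'))"
```

```text
shift [-2.6 -0.3 59.3] turn -0.014 yang 103.2 pos [496.3 -37.2 176.3] F [-0.2  0.3  0.6] t 8.75 w -0.0
```

View pics/w6.png

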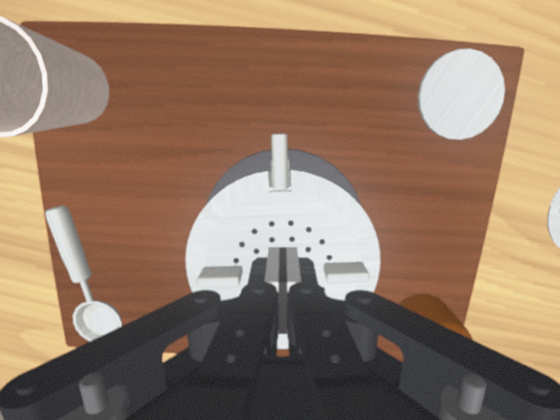

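The pin (280,165) lies in the notch and the other things are in place. Now I probe the notch side.

servo_tool --steps '[[[-2,0,30],0,-1],[[-2,0,50],0,-1],[[-2,0,58],0,-1],[[-2,0,61],0,-1],[[-2,0,62],0,-1],[[-2,0,62],0,-1]]'

```text
clock: 9.4
position: [500.7, -35.8, 115.4]
orientation: [-0.362, 3.117, 0.002]
force: [0.6, 0.3, -0.3]
gripper_width: 0.2
```

servo_tool --steps '[[[0,0,1],0,-1],[[0,0,2],0,-1],[[0,0,2],0,-1]]'

```text
clock: 9.7
position: [500.8, -35.8, 113.6]
orientation: [-0.362, 3.117, 0.002]
force: [-0.5, 0.1, -0.3]
gripper_width: -0.1
```

servo_tool --steps '[[[0,0,0.5],0,-1],[[0,0,1],0,-1],[[0,0,1],0,-1]]'

```text
clock: 10.0
position: [500.7, -35.8, 112.6]
orientation: [-0.362, 3.117, 0.002]
force: [1.0, 0.2, -0.2]
gripper_width: -0.1
```

servo_tool --steps '[[[0,0,0.5],0,-1],[[0,0,1],0,-1],[[0,0,1.4],0,-1],[[0,0,1.4],0,-1]]'

```text
clock: 10.4
position: [500.8, -35.8, 112.1]
orientation: [-0.361, 3.117, 0.003]
force: [-5.3, 0.8, 13.5]
gripper_width: 0.2
```

servo_tool --steps '[[[0,0,-10],0,-1],[[0,0,-40],0,-1],[[-40,0,-80],0,-1],[[-80,0,-110],0,-1],[[-80,0,-110],0,-1],[[-80,0,-110],0,-1]]'

```text
clock: 11.0
position: [579.2, -17.5, 223.1]
orientation: [-0.362, 3.115, 0.002]
force: [-0.3, -0.0, -0.5]
gripper_width: 0.0
```

```bash
python3 -c "
from h import *
go(C,200)
a=optics.capture('side')[185:255,230:314];b=optics.capture('wrist')
cv2.imwrite('pics/end.png',np.hstack([cv2.resize(a,(400,333),interpolation=cv2.INTER_CUBIC),cv2.resize(b,(400,300))[:300].copy() if 0 else cv2.copyMakeBorder(cv2.resize(b,(400,300)),0,33,0,0,cv2.BORDER_CONSTANT)]))"
```

```text
shift [52.7  0.  22.8] turn 0 yang 103.3 pos [579.2 -17.5 223.1] F [-0.3 -0.  -0.5] t 11.0 w 0.0
```

View pics/end.png

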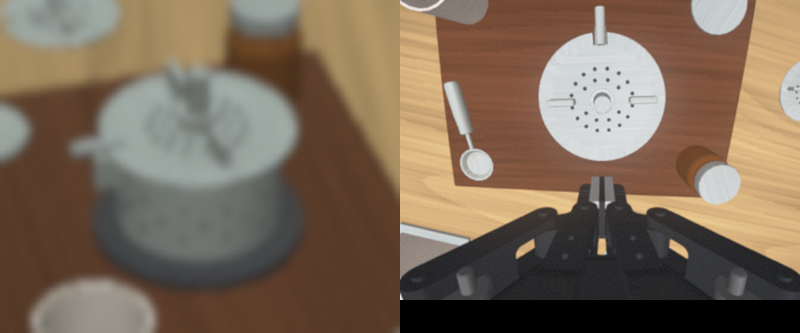

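Both sides stop at the same height (112.1), the pin fills the notch at (600,40), and the arm is clear. I hand the job in.

```bash
python3 -c "
from workcell import manip
print(manip.close_job())"
```

```text
the job is handed in; nothing more can be done
None
```

The lid is closed on the basket and the job is handed in, at about 11 s on the robot's clock. `close_job` gives no verdict, so the result rests on my own checks.

**What I did:** With the shut fingertip I pushed lug b about 76° anticlockwise until the notch was over the pin. I then pressed beside the hub on the side away from the notch, and again on the notch side.

**Last checks:**
- **Fully down and level:** both presses stopped hard at the same TCP height, 112.1 mm, with about 14 N. That puts the fingertip at 101 mm, where the lid's upper face should be when the lid sits on the rim.
- **Notch on the pin:** before pressing, the pin was within about 1° of the notch's middle. The final wrist view shows the pin in the notch.
- **Not lifted, others in place:** I never pulled up on the lid. The arm ended clear at about 220 mm with no force. The scoop, disc, cup and jar look unmoved in the last pictures. The mug and stapler were not in that final view, but the arm never went near them.

**Disagreement:** my estimates of the basket's centre differed by about 2 mm in y between the top and wrist cameras. That is within the stated calibration. The final centring was judged only by the lid seating on its stem.

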